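# Shut and lock the treat tray of a foraging wheel

## Task

Push the foraging wheel's treat tray fully home. Then press its big bar-knob down and turn it clockwise (seen from above) about a quarter turn, so that the screw catches and the knob stays down when you let go. Leave the other things on the shelf where they are.

Things in the scene. Friction and masses are not known exactly. Their poses are not given: they have to be found in the camera images.
- wheel: teal plastic foraging wheel, fixed to the shelf by suction feet: a round drum 190 mm across and 58 mm high with a flat-fronted block (124 mm wide, 56 mm high, front 100 mm from the centre) on its -x side, where the tray comes out. Origin: centre of the underside, on the shelf; z up, -x points out of the front, along the way the tray opens.
- tray (a joint): how far the treat tray stands out of the wheel's front, m: 0 = fully home, up to 0.06. Slides along the wheel's x axis; stiff sliding fit (about 1.5 N), stays where it is left.
- tray_face (a point): centre of the outer face of the tray's front plate, 29 mm above the shelf; plate 110 mm wide, 44 mm high (from 7 to 51 mm above the shelf), 8 mm thick; axes parallel to the wheel's, the face looks to -x. The face is 110 mm from the wheel's centre when home. Push it to the wheel's +x. A lock pin inside lets the knob go down only when the tray is home.
- knob_press (a joint): how far the captive screw-knob is pressed down, m: 0 = sprung up, at most 0.012. Spring: about 4 N at the start, 9 N at the bottom. It must be down about 7 mm or more before it can be turned into the thread; once caught it stays at about 9 mm by itself.
- knob_turn (a joint): turn of the knob, rad, growing clockwise seen from above, 0 to 1.8 (end stop). The thread starts at about 0.5 and draws the knob down until about 1.0, then runs level to the stop. Unpressed, the knob is blocked at about 0.35. Turning takes about 0.1 to 0.2 N m, and it stays where it is left.
- knob_bar (a point): on the knob's axis, at the upper face of its disc. The knob is a teal disc 110 mm across and 12 mm thick, its upper face 83 mm above the shelf when sprung up; across it stands a straight bar 100 mm long, 18 mm wide and 28 mm high (top 111 mm above the shelf when sprung up). x runs along the bar, y across it, z up. It turns and sinks with the knob.
- cup: bystander: stainless steel cup, 74 mm across, 95 mm high; origin at the centre of its underside
- disc0: bystander: birch disc, 80 mm across, 16 mm thick, lying flat; origin at the centre of its underside
- disc1: bystander: another such birch disc
- disc2: bystander: another such birch disc
- pot: bystander: white ceramic pot with two side loops, 140 mm across without them, 90 mm high; origin at the centre of its underside
- stacker: bystander: red plastic ring stacker (one piece), 120 mm across, 149 mm high; origin at the centre of its underside
- brush: bystander: white bottle brush lying along its x, 205 mm long, 44 mm high; origin under its middle
There are look-alikes about, which are no part of the job. Several things have the shape of the wheel; the one meant has the colours described above.

How it is judged:
By the outcome, as a careful person would: the job done as asked, in the order asked, and still so for the second after the job is handed in, with the robot touching nothing.
It also fails if it takes over 58 s, if anything falls off the work surface, if the arm or the gripper's body presses on something with over 40 N, if the wrist force passes 120 N, or if a joint passes its speed limit or range.

## Robot

A 6-joint arm with a two-finger parallel gripper is mounted at the origin on the work surface. World frame = base frame: x ahead of the robot, y to its left, z up, the work surface at z = 0. Lengths are in m, angles in rad, forces in N, time in s.
With the tool pointing down it reaches from about 0.35 to 0.85 m from the base axis. Payload 8.1 kg.
Tool frame: the origin (TCP) lies on the centre line of the jaws, within the pads' length; the fingertips stand 11 mm ahead of it and the grasp point (between the pads) lies 8 mm behind it; z points along the fingers, y is the line along which they close (so a half turn about z gives the same grasp; the last joint's range is limited). The gripper opens to 93 mm and grips with 3 to 60 N. Pads are 15 mm wide; open, the fingers measure 128 mm over their backs; the gripper's body (75 mm by 188 mm) begins 65 mm behind the grasp point.
Start: joints at [1.261, 0.13, 1.488, -0, 1.523, -0.085], TCP at [0.134, 0.585, 0.23] pointing down, gripper open.
Joint ranges: [-2.96, 2.96], [-0.89, 2.26], [0.02, 2.5], [-1.34, 4.48], [0, 2.73], [-2.66, 2.66]. Speed limits (rad/s): [2.39, 2.39, 2.79, 3.14, 3.14, 3.14].

## Interface

Orientations are given as [roll, pitch, yaw] about the fixed x, y, z axes, in that order (R = Rz(yaw) Ry(pitch) Rx(roll)).
In Python, from cell import status, capture, camera_params, env, look_for, masks_of, pinpoint gives the robot as it stands.
- The arm moves only by the tool move_arm, never from a script. Its arguments are lists of equal length, an entry for each row: "fingers": the finger opening in m, from 0 to 0.093; "offset": the shift along the tool's x, y, z in m, a list of three; "twist": the turn, a rotation vector about the tool's x, y, z in degrees, a list of three. In form: {"fingers": [fingers, ...], "offset": [[x, y, z], ...], "twist": [[ax, ay, az], ...]}. A call has 1 to 5 rows; each row is the pose to reach, as a shift and turn from the pose commanded when the call began, along the tool's axes at that moment; what a row does not reach only later rows make up. A row lasts 1/10 s, in which the tool goes at most 50 mm and 8.59 degrees, less where a joint would pass 70% of its speed; a pose out of reach is approached as far as the arm can. A call with a gripper value outside its range is refused whole. The fingers move at their own pace and stop on an object; the grip force is fixed at half the most. Time passes only in rows, so rows that repeat a pose let the fingers close. It gives the time, the measured TCP pose, the force, the opening and the grip force at its end, in the units of the state.
- status.observe(): the state, without advancing time (a new reading comes with each control period).
- capture(name): name is "scene" or "top" or "wrist"; returns the picture (384x512x3 uint8, blue, green, red); there is no depth.
- camera_params(name): a dict with "fx", "fy", "cx", "cy" (pixels), "origin" and "orientation" of the camera in the world. Camera axes: x right, y up, looking along -z (the intrinsics and any distortion apply to the point x, -y, -z); pixel columns grow to the right and rows downward; lengths in m; the calibration is good to about 2 mm. The wrist camera is an equidistant fisheye: a pixel r from the principal point sees the ray r / f radians off the axis. A picture is of the moment at which its call begins: read the wrist's pose just before it. camera_params takes no time and is no camera call; for the wrist camera it gives the pose at the moment of the call.
- env.sign_off(): hands the job in; it is judged then, once.
Trained networks look in the newest picture that a camera, given by its name, has taken for a name from the list of things; names that differ only in an ending like _2 or _b are one class to them, and where a whole thing is asked for, a point or a joint stands for the part that bears it (a point fixed in the world has none). Each returns a list of dicts, best first, with "score" (0 to 1); they miss things now and then, are a little off and sometimes report something else, mostly with a low value. They report only what shows in the picture. A call takes as long as a camera call. They do not tell look-alikes from the thing itself.
- look_for(camera, target): "location" ([x, y, z] in m, in world coordinates, good to about 4 mm: the middle of the surface that is visible of it).
- masks_of(camera, target): "mask" (384x512 bool, what is visible of it).
- pinpoint(camera, target): "location" ([x, y, z] in m, in world coordinates, good to about 4 mm: a listed point, or the origin of a listed thing).
The state is a dict: "time": time; "joints": joint angles; "qvel": joint speeds; "joint_efforts": joint torques, N m; "ee_pos": TCP position; "ee_rot": TCP orientation; "force": force on the tool from outside, world axes, zero at the start; "moment": the same for the moment, N m; "width": opening from 0.0 (shut) to 1.0 (fully open); "grip_force": force on a finger pad.
Only numpy, scipy, OpenCV 4.12 (cv2) and the standard library are available. Lean on these libraries where they do the work, as an engineer would, in place of code of your own. Each camera call takes 0.05 s, during which the arm holds its last target. There are 200 camera calls.

## Working session

There is one attempt and no reset: what is moved stays moved. The work goes in short steps, Python scripts to look and compute and a tool call to move; the robot and the scene stay as the last step left them, time stands still between calls to the robot, and variables do not carry over. Pictures are saved under pics/ and viewed, at most 10 in all, crops included, and the job is handed in when it is done.

Besides the shell and the picture viewer there is one more tool, called after "Request:" as name(argument=value, ...) on one line, values as JSON. move_arm: Moves the arm, as the interface text tells. Its arguments: {"type":"object","properties":{"fingers":{"type":"array","items":{"type":"number"}},"offset":{"type":"array","items":{"type":"array","items":{"type":"number"}}},"twist":{"type":"array","items":{"type":"array","items":{"type":"number"}}}},"required":["fingers","offset","twist"]}

```bash
mkdir -p pics; ls; python3 - <<'E'
from cell import *
import cv2,numpy as np
a=capture("scene");b=capture("top")
cv2.imwrite("pics/a.png",a);cv2.imwrite("pics/b.png",b)
for c in("top","scene"):
  print(c,camera_params(c))
  for t in("wheel","tray_face","knob_bar"):
    for d in pinpoint(c,t)[:4]:print(c,t,round(d["score"],2),np.round(d["location"],3))
s=status.observe();print(s)
E
```

```text
pics
top {'fx': 475.53889478532335, 'fy': 475.53889478532335, 'cx': 256.7304665803241, 'cy': 193.5853566557141, 'origin': array([0.21646389, 0.00927173, 1.7989459 ]), 'orientation': array([ 0.19479672, -0.0154693 , -1.58720772])}
top wheel 0.9 [ 0.592  0.126 -0.007]
top wheel 0.81 [ 0.673 -0.248 -0.   ]
top wheel 0.56 [ 0.349 -0.177  0.003]
top tray_face 0.59 [ 0.56  -0.256  0.027]
top tray_face 0.58 [ 0.246 -0.142  0.029]
top tray_face 0.54 [ 0.588  0.299 -0.002]
top tray_face 0.53 [0.445 0.125 0.03 ]
top knob_bar 0.94 [0.593 0.123 0.084]
top knob_bar 0.92 [ 0.348 -0.169  0.083]
top knob_bar 0.67 [ 0.674 -0.25   0.084]
scene {'fx': 414.56838566831675, 'fy': 414.56838566831675, 'cx': 255.53652691675637, 'cy': 196.96865256459137, 'origin': array([1.24331183, 0.58190295, 1.01112559]), 'orientation': array([0.76365597, 0.01813175, 2.27753339])}
scene wheel 0.86 [ 0.673 -0.249 -0.003]
scene wheel 0.83 [ 0.349 -0.172  0.   ]
scene wheel 0.76 [0.593 0.126 0.001]
scene wheel 0.37 [ 0.549 -0.507 -0.001]
scene tray_face 0.83 [0.447 0.126 0.027]
scene tray_face 0.48 [ 0.241 -0.147  0.029]
scene knob_bar 0.94 [0.596 0.128 0.076]
scene knob_bar 0.7 [ 0.353 -0.175  0.083]
scene knob_bar 0.58 [ 0.674 -0.25   0.082]
{'time': 0.4, 'joints': array([ 1.26060124e+00,  1.30477283e-01,  1.48831506e+00,  1.87033488e-06,
        1.52302025e+00, -8.53722937e-02]), 'qvel': array([-0.00066581, -0.00072137, -0.00157982, -0.00076932, -0.00107606,
       -0.0016099 ]), 'joint_efforts': array([-6.81053589e-04, -5.58979261e+01, -4.91323364e+01,  7.67414784e-02,
        2.64378602e-02, -8.35570017e-05]), 'ee_pos': array([0.13370256, 0.58484989, 0.22952576]), 'ee_rot': array([-3.14137367e+00, -2.06152907e-05,  2.91676977e+00]), 'force': array([-0.25109451,  0.02019136,  0.45087037]), 'moment': array([-0.01840379,  0.05788564, -0.03710353]), 'grip_force': 0.0, 'width': 1.001002661617131}
```

View pics/a.png

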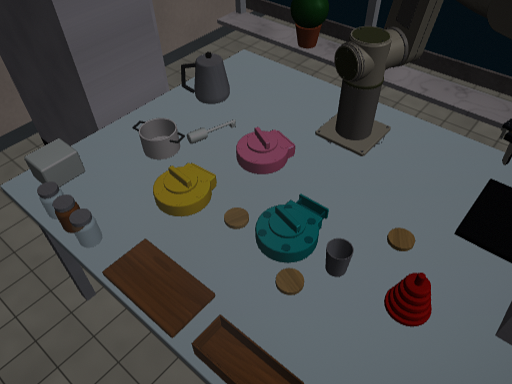

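View pics/b.png

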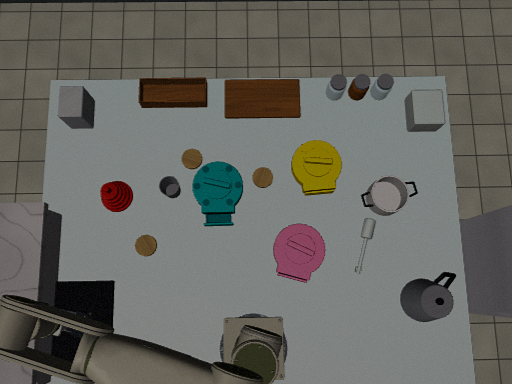

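The look-alikes are the teal wheel at top (218,188), a yellow one at (317,165) and a pink one at (299,250). The description says teal, with its tray out at (218,218). I'll check that in a close crop and measure its yaw and the bar's angle.

```bash
cat > h.py <<'E'
from cell import *
import cv2,numpy as np
from scipy.spatial.transform import Rotation as R
def ray(c,uv,z):
  p=camera_params(c);M=R.from_euler('xyz',p['orientation']).as_matrix()
  uv=np.atleast_2d(uv).astype(float)
  d=np.c_[(uv[:,0]-p['cx'])/p['fx'],-(uv[:,1]-p['cy'])/p['fy'],-np.ones(len(uv))]@M.T
  o=np.array(p['origin']);return o+d*((z-o[2])/d[:,2])[:,None]
def proj(c,X):
  p=camera_params(c);M=R.from_euler('xyz',p['orientation']).as_matrix()
  q=(np.atleast_2d(X)-p['origin'])@M
  return np.c_[p['cx']-p['fx']*q[:,0]/q[:,2],p['cy']+p['fy']*q[:,1]/q[:,2]]
E
python3 - <<'E'
from h import *
a=capture("scene");b=capture("top")
A=cv2.resize(a[185:270,240:340],None,fx=5,fy=5,interpolation=cv2.INTER_CUBIC)[:,:400]
A=cv2.resize(a[190:265,245:335],(400,333),interpolation=cv2.INTER_CUBIC)
B=cv2.resize(b[155:235,180:260],(400,400),interpolation=cv2.INTER_CUBIC)
C=np.zeros((400,800,3),np.uint8);C[:333,:400]=A;C[:,400:]=B
C=np.clip(C*1.8,0,255).astype(np.uint8)
cv2.imwrite("pics/c.png",C)
E
```

```text
(no output)
```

View pics/c.png

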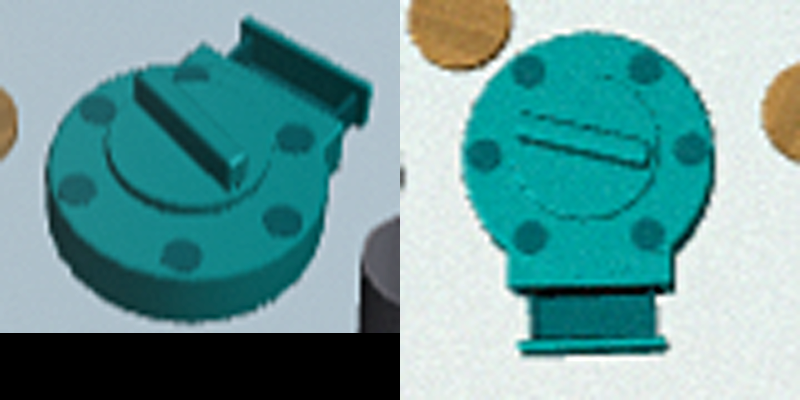

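The crop confirms it: the target is the teal wheel, with its tray out at crop (593,346). The wheel's yaw is about 0, and the bar (crop 517,125 to 645,155) lies at about 76° in world. I'll move above the front of the tray with the fingers closed.

Request:
move_arm(fingers=[0,0,0,0,0], offset=[[-0.035,-0.035,0],[-0.07,-0.07,0],[-0.105,-0.105,0],[-0.14,-0.14,0],[-0.17,-0.177,0]], twist=[[0,0,-4],[0,0,-8],[0,0,-12.9],[0,0,-12.9],[0,0,-12.9]])

```text
time: 1.0
ee_pos: [0.2609, 0.3728, 0.2298]
ee_rot: [3.141, 0.001, -3.141]
force: [0.6, 0.5, 0.8]
width: 0.624
grip_force: 0.0
```

```bash
python3 - <<'E'
from h import *
s=status.observe();print(s['time'],s['ee_pos'],s['ee_rot'],s['joints'])
W=[]
# refine: mean of networks plus bar/front edges by line fit in crop
b=capture("top")
uv=lambda p:np.array([(p[0]-400)/5+180-.4,p[1]/5+155-.4])
f=ray("top",[uv((520,341)),uv((667,338))],.051);print("front top edge",f)
c=ray("top",[uv((522,112)),uv((648,145))],.111);d=c[0]-c[1];print("bar",c,np.degrees(np.arctan2(d[1],d[0])))
c=ray("top",[uv((517,137)),uv((640,167))],.111);d=c[0]-c[1];print("bar",c,np.degrees(np.arctan2(d[1],d[0])))
E
```

```text
1.0 [0.26087775 0.37283502 0.22975998] [ 3.14125095e+00  7.01681512e-04 -3.14089586e+00] [ 8.47749446e-01 -2.73018404e-01  1.87225567e+00 -2.99646339e-04
  1.54163469e+00 -7.23735163e-01]
front top edge [[0.45347008 0.17474156 0.051     ]
 [0.45414942 0.06615473 0.051     ]]
bar [[0.61309879 0.16847809 0.111     ]
 [0.5873369  0.07703224 0.111     ]] 74.26654427725897
bar [[0.59451766 0.17200782 0.111     ]
 [0.57109469 0.08290953 0.111     ]] 75.27084282158782
```

Request:
move_arm(fingers=[0,0,0,0,0], offset=[[-0.025,-0.042,0],[-0.05,-0.084,0],[-0.075,-0.126,0],[-0.1,-0.168,0],[-0.12,-0.21,0]], twist=[[0,0,0],[0,0,0],[0,0,0],[0,0,0],[0,0,0]])

```text
time: 1.55
ee_pos: [0.3809, 0.1627, 0.23]
ee_rot: [3.141, 0.001, -3.141]
force: [0.7, -0.3, 1.0]
width: 0.146
grip_force: 0.0
```

Request:
move_arm(fingers=[0,0,0,0,0], offset=[[-0.015,-0.035,0.01],[-0.015,-0.037,0.06],[-0.015,-0.037,0.11],[-0.015,-0.037,0.16],[-0.015,-0.037,0.19]], twist=[[0,0,0],[0,0,0],[0,0,0],[0,0,0],[0,0,0]])

```text
time: 2.05
ee_pos: [0.3928, 0.1269, 0.036]
ee_rot: [-3.141, -0.004, 3.141]
force: [1.0, -0.3, -0.2]
width: 0.006
grip_force: 0.0
```

```bash
python3 - <<'E'
from h import *
s=status.observe();print(s['time'],s['ee_pos'],s['ee_rot'],s['force'],s['joints'])
E
```

```text
2.05 [0.39279161 0.12686104 0.03603715] [-3.14092915 -0.00365803  3.14121371] [ 0.99306215 -0.29971741 -0.19240116] [ 1.88007218e-01 -1.95490239e-01  2.17751465e+00  3.62559825e-05
  1.16328581e+00 -1.38242581e+00]
```

Request:
move_arm(fingers=[0,0,0,0,0], offset=[[-0.02,0,0],[-0.035,0,0],[-0.045,0,0],[-0.055,0,0],[-0.065,0,0]], twist=[[0,0,0],[0,0,0],[0,0,0],[0,0,0],[0,0,0]])

```text
time: 2.55
ee_pos: [0.4601, 0.1277, 0.0395]
ee_rot: [3.141, -0.001, -3.141]
force: [-1.3, 1.0, -0.9]
width: 0.002
grip_force: 1.1
```

Request:
move_arm(fingers=[0,0,0], offset=[[-0.004,0,0],[-0.008,0,0],[-0.011,0,0]], twist=[[0,0,0],[0,0,0],[0,0,0]])

```text
time: 2.85
ee_pos: [0.4713, 0.1277, 0.0398]
ee_rot: [3.141, 0.0, -3.141]
force: [-1.7, 1.5, -0.8]
width: 0.007
grip_force: 0.8
```

Request:
move_arm(fingers=[0,0,0], offset=[[-0.002,0,0],[-0.004,0,0],[-0.006,0,0]], twist=[[0,0,0],[0,0,0],[0,0,0]])

```text
time: 3.15
ee_pos: [0.4734, 0.1277, 0.0394]
ee_rot: [-3.141, -0.008, -3.141]
force: [-27.9, 0.4, 24.4]
width: 0.004
grip_force: 14.4
```

The tray hit its stop: 28 N at TCP x 0.473. I'll back off and rise.

Request:
move_arm(fingers=[0,0,0.05,0.06,0.06], offset=[[0.04,0,0],[0.045,0,-0.04],[0.045,0,-0.09],[0.03,0,-0.13],[-0.01,0,-0.16]], twist=[[0,0,0],[0,0,0],[0,0,8],[0,0,16],[0,0,24.5]])

```text
time: 3.65
ee_pos: [0.4874, 0.1279, 0.2037]
ee_rot: [3.139, 0.004, 2.709]
force: [1.0, 0.9, 0.6]
width: 0.212
grip_force: 0.0
```

```bash
python3 - <<'E'
from h import *
s=status.observe();print(s['time'],s['ee_pos'],s['ee_rot'],s['force'],s['joints'])
a=capture("scene")
for t in("tray_face","wheel","knob_bar"):
    for d in pinpoint("scene",t)[:4]:print(t,round(d["score"],2),np.round(d["location"],3))
A=cv2.resize(a[170:290,220:370],(750,600),interpolation=cv2.INTER_CUBIC)
cv2.imwrite("pics/d.png",np.clip(A*1.8,0,255).astype(np.uint8))
E
```

```text
3.65 [0.4873625  0.12787031 0.20370248] [3.13930896 0.00378564 2.70948713] [0.97740351 0.94298772 0.63756843] [ 1.54939988e-01 -1.23128473e-01  1.78972027e+00 -1.96498295e-04
  1.47058406e+00 -9.83735915e-01]
tray_face 0.63 [ 0.244 -0.143  0.028]
tray_face 0.52 [0.48  0.126 0.027]
tray_face 0.48 [ 0.565 -0.258  0.031]
tray_face 0.18 [ 0.547 -0.513 -0.001]
wheel 0.95 [ 0.346 -0.171  0.001]
wheel 0.88 [ 0.675 -0.25  -0.002]
knob_bar 0.74 [ 0.67  -0.25   0.082]
knob_bar 0.62 [ 0.353 -0.174  0.082]
knob_bar 0.59 [0.597 0.126 0.08 ]
```

View pics/d.png

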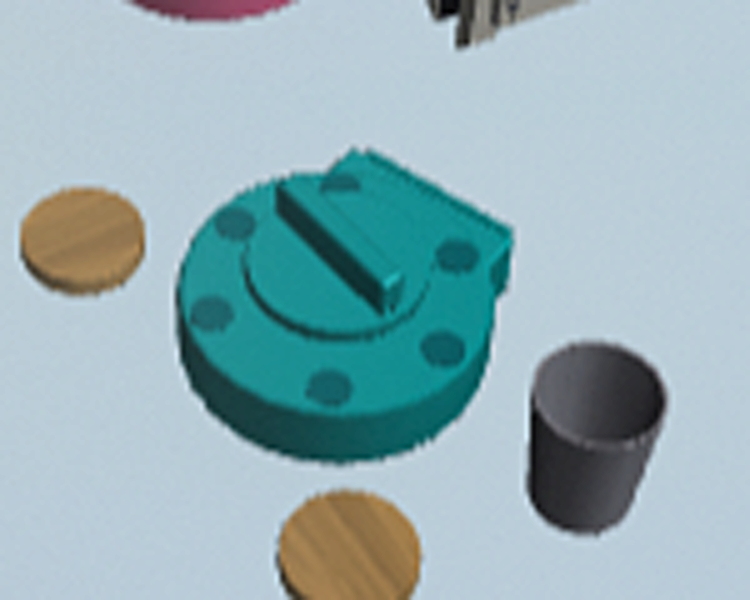

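The picture shows the tray flush against the block at (440,190) and the bar unmoved (280,190 to 390,295). Next I'll go above the knob and line up with the bar.

Request:
move_arm(fingers=[0.05,0.05,0.05,0.05,0.05], offset=[[-0.03,0.014,0],[-0.06,0.028,0],[-0.09,0.038,0],[-0.098,0.042,0],[-0.098,0.042,0]], twist=[[0,0,8.5],[0,0,17],[0,0,25.5],[0,0,34],[0,0,42.5]])

```text
time: 4.35
ee_pos: [0.5929, 0.1247, 0.1971]
ee_rot: [-3.138, -0.001, 1.968]
force: [-0.2, -1.0, -0.2]
width: 0.537
grip_force: 0.0
```

Request:
move_arm(fingers=[0.05,0.05,0.05,0.05,0.05], offset=[[0,0,0.01],[0,0,0.02],[0,0,0.03],[0,0,0.04],[0,0,0.05]], twist=[[0,0,8.5],[0,0,17],[0,0,25.5],[0,0,34],[0,0,37.5]])

```text
time: 4.85
ee_pos: [0.5915, 0.125, 0.1473]
ee_rot: [-3.139, 0.001, 1.314]
force: [0.3, 0.5, 0.3]
width: 0.538
grip_force: 0.0
```

```bash
python3 - <<'E'
from h import *
s=status.observe();print(s['time'],s['ee_pos'],s['ee_rot'],s['force'],s['joints'],s['width'])
p=camera_params("wrist");print(p)
a=capture("wrist")
for t in("knob_bar",):
    for d in pinpoint("wrist",t)[:4]:print(t,round(d["score"],2),np.round(d["location"],3))
cv2.imwrite("pics/e.png",np.clip(a*1.8,0,255).astype(np.uint8))
E
```

```text
4.85 [0.59149448 0.1250141  0.14726099] [-3.13850638e+00  1.39247587e-03  1.31434878e+00] [0.25747358 0.50695361 0.2937724 ] [ 1.23586742e-01  1.97000099e-01  1.56631516e+00 -1.50951824e-04
  1.38166002e+00  3.80065074e-01] 0.5377478914370293
{'fx': 297.3186396354542, 'fy': 297.3186396354542, 'cx': 255.3795164136194, 'cy': 190.61937928064876, 'origin': array([0.61063569, 0.19249691, 0.30255545]), 'orientation': array([-0.25592389,  0.00299445, -0.25560397])}
knob_bar 0.97 [0.594 0.131 0.08 ]
```

View pics/e.png

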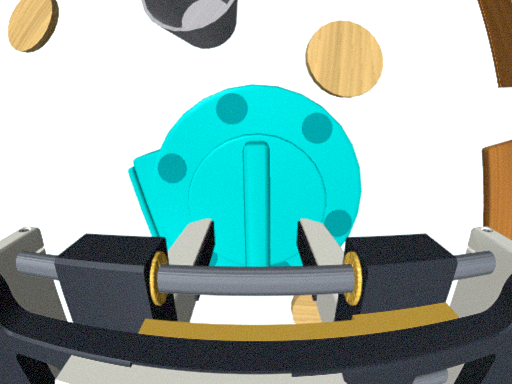

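In the wrist picture the bar (257,145 to 257,270) is centred between the fingers and parallel to the pads. Descend and grip.

Request:
move_arm(fingers=[0.05,0.05,0,0,0], offset=[[0,0,0.03],[0,0,0.05],[0,0,0.051],[0,0,0.051],[0,0,0.051]], twist=[[0,0,0],[0,0,0],[0,0,0],[0,0,0],[0,0,0]])

```text
time: 5.45
ee_pos: [0.5942, 0.1253, 0.1]
ee_rot: [3.14, -0.001, 1.319]
force: [0.1, 0.0, 0.2]
width: 0.33
grip_force: 0.0
```

Request:
move_arm(fingers=[0,0,0], offset=[[0,0,0],[0,0,0],[0,0,0]], twist=[[0,0,0],[0,0,0],[0,0,0]])

```text
time: 5.75
ee_pos: [0.593, 0.1257, 0.0994]
ee_rot: [-3.14, -0.0, 1.319]
force: [-6.4, 1.7, 4.2]
width: 0.192
grip_force: 29.9
```

Gripped: 18 mm opening at 30 N. Press.

Request:
move_arm(fingers=[0,0,0,0], offset=[[0,0,0.004],[0,0,0.008],[0,0,0.012],[0,0,0.012]], twist=[[0,0,0],[0,0,0],[0,0,0],[0,0,0]])

```text
time: 6.15
ee_pos: [0.5929, 0.1258, 0.0882]
ee_rot: [-3.14, -0.0, 1.319]
force: [-8.5, 1.7, 8.5]
width: 0.194
grip_force: 30.0
```

Request:
move_arm(fingers=[0,0,0,0,0], offset=[[0,0,0],[0,0,0],[0,0,0],[0,0,0],[0,0,0]], twist=[[0,0,7],[0,0,14],[0,0,21],[0,0,28],[0,0,35]])

```text
time: 6.65
ee_pos: [0.5931, 0.1257, 0.0882]
ee_rot: [-3.14, 0.001, 0.703]
force: [-8.5, 1.3, 10.2]
width: 0.192
grip_force: 30.0
```

```bash
python3 - <<'E'
from h import *
s=status.observe();print(s['time'],s['ee_pos'],s['ee_rot'],s['force'],s['moment'],s['joints'],s['width'])
E
```

```text
6.65 [0.59306105 0.12568805 0.08815614] [-3.14046112e+00  5.14174491e-04  7.02994641e-01] [-8.51134909  1.34060897 10.24759637] [0.06695723 1.68694653 0.10563484] [1.23880498e-01 2.55238492e-01 1.61211236e+00 6.95795054e-04
 1.27529147e+00 9.91479493e-01] 0.19208768268672063
```

Turning smoothly at about 0.1 N m. Carry on.

Request:
move_arm(fingers=[0,0,0,0,0], offset=[[0,0,0],[0,0,0],[0,0,0],[0,0,0],[0,0,0]], twist=[[0,0,7],[0,0,14],[0,0,21],[0,0,28],[0,0,35]])

```text
time: 7.15
ee_pos: [0.5931, 0.1255, 0.0881]
ee_rot: [-3.141, 0.001, 0.092]
force: [-8.5, 0.3, 9.7]
width: 0.189
grip_force: 30.0
```

Request:
move_arm(fingers=[0,0,0,0], offset=[[0,0,0],[0,0,0],[0,0,0],[0,0,0]], twist=[[0,0,7],[0,0,14],[0,0,20],[0,0,20]])

```text
time: 7.55
ee_pos: [0.593, 0.1254, 0.0881]
ee_rot: [3.141, 0.001, -0.256]
force: [-8.2, 0.2, 9.0]
width: 0.191
grip_force: 30.0
```

Turned 1.57 rad. Release, rise and look.

Request:
move_arm(fingers=[0.05,0.05,0.05,0.05,0.05], offset=[[0,0,0],[0,0,0],[0,0,-0.002],[0,0,-0.03],[0,0,-0.07]], twist=[[0,0,0],[0,0,0],[0,0,0],[0,0,0],[0,0,0]])

```text
time: 8.05
ee_pos: [0.5915, 0.1249, 0.1543]
ee_rot: [3.139, 0.006, -0.253]
force: [0.4, -0.2, -0.2]
width: 0.525
grip_force: 0.0
```

Request:
move_arm(fingers=[0.05,0.05,0.05,0.05,0.05], offset=[[0,0,-0.03],[-0.04,0,-0.06],[-0.08,0,-0.06],[-0.12,0,-0.06],[-0.16,0,-0.06]], twist=[[0,0,0],[0,0,0],[0,0,0],[0,0,0],[0,0,0]])

```text
time: 8.55
ee_pos: [0.4376, 0.1654, 0.2171]
ee_rot: [-3.141, -0.001, -0.253]
force: [-0.1, 0.7, 0.6]
width: 0.538
grip_force: 0.0
```

```bash
python3 - <<'E'
from h import *
s=status.observe();print(s['time'],s['ee_pos'],s['ee_rot'],s['force'],s['width'])
a=capture("scene");b=capture("top")
for c in("scene","top"):
  for t in("tray_face","knob_bar","cup","disc0"):
    for d in pinpoint(c,t)[:4]:print(c,t,round(d["score"],2),np.round(d["location"],3))
C=np.zeros((400,800,3),np.uint8)
C[:333,:400]=cv2.resize(a[190:265,245:335],(400,333),interpolation=cv2.INTER_CUBIC)
C[:,400:]=cv2.resize(b[155:235,180:260],(400,400),interpolation=cv2.INTER_CUBIC)
cv2.imwrite("pics/f.png",np.clip(C*1.8,0,255).astype(np.uint8))
E
```

```text
8.55 [0.43761245 0.16543142 0.21705343] [-3.14097815e+00 -8.33919297e-04 -2.52919460e-01] [-0.09313286  0.7011583   0.59672523] 0.5380051169925713
scene tray_face 0.59 [ 0.635 -0.046  0.003]
scene tray_face 0.44 [ 0.565 -0.26   0.028]
scene tray_face 0.41 [0.484 0.124 0.029]
scene knob_bar 0.93 [0.594 0.124 0.074]
scene knob_bar 0.84 [ 0.673 -0.251  0.082]
scene knob_bar 0.59 [ 0.352 -0.176  0.083]
scene cup 0.89 [ 0.583  0.3   -0.003]
scene disc0 0.97 [ 0.712  0.23  -0.002]
scene disc0 0.68 [ 0.377  0.398 -0.   ]
scene disc0 0.6 [ 0.633 -0.045  0.002]
scene disc0 0.34 [0.597 0.129 0.072]
top tray_face 0.55 [ 0.558 -0.257  0.027]
top tray_face 0.47 [ 0.246 -0.145  0.028]
top knob_bar 0.84 [0.589 0.125 0.076]
top knob_bar 0.74 [ 0.348 -0.168  0.082]
top knob_bar 0.68 [ 0.674 -0.247  0.082]
top cup 0.79 [ 0.588  0.301 -0.004]
top disc0 0.85 [ 0.634 -0.045  0.001]
top disc0 0.77 [ 0.382  0.4   -0.002]
top disc0 0.63 [ 0.708  0.226 -0.002]
```

View pics/f.png

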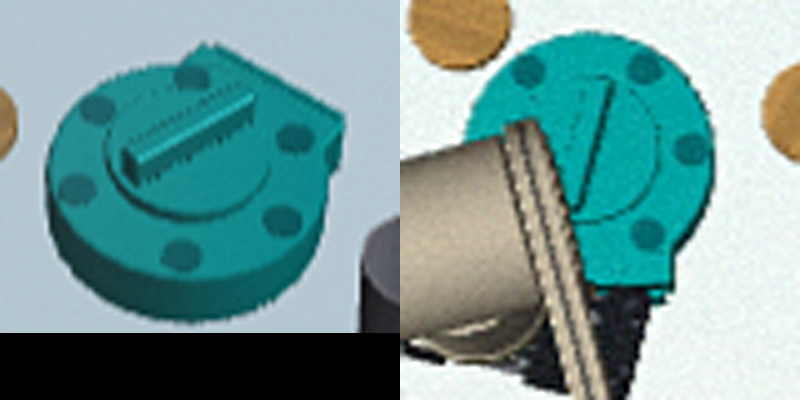

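The bar has turned a quarter turn (scene crop 130,170 to 250,95; top crop 578,205 to 610,85). The knob reads about 0.075, so it stayed down about 8–9 mm. The tray is home, the neighbouring cup and discs haven't moved, and the arm is clear.

```bash
python3 -c "
from cell import env
print(env.sign_off())"
```

```text
the job is handed in; nothing more can be done
None
```

The teal wheel's tray is fully home, and its knob was pressed and turned about 90° clockwise and stayed down on release; the cup and discs beside it are where they were, and the job is handed in.

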